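Shut the tagged air valve in the bench valve box

ROBOT

A 6-joint arm with a two-finger parallel gripper is mounted at the origin on the work surface. World frame = base frame: x ahead of the robot, y to its left, z up, the work surface at z = 0. Lengths are in m, angles in degrees, forces in N, time in s.
With the tool pointing down it reaches from about 0.4 to 0.825 m from the base axis. Payload 7 kg.
Tool frame: the origin (TCP) lies midway between the tips of the shut fingers; the grasp point (between the pads) lies 19 mm behind it; z points along the fingers, y is the line along which they close (so a half turn about z gives the same grasp; the last joint's range is limited). The gripper opens to 85 mm and grips with 20 to 120 N. Pads are 22 mm wide; open, the fingers measure 114 mm over their backs; the gripper's body (76 mm by 85 mm) begins 54 mm behind the grasp point. The pads swing forward as they close: fully open they stand 13 mm farther back than shut.
Start: joints at [84.632, 20.546, 0.682, 0, -70.136, -16.507], TCP at [0.252, 0.626, 0.231] pointing down, gripper open.
Joint ranges: [-176.03, 176.03], [-82.01, 121.73], [-58.28, 71.71], [-173.87, 95.51], [-174.79, -0.11], [-173.66, 173.66]. Speed limits (degrees/s): [136.94, 136.94, 172.46, 180, 180, 180].

INTERFACE

Orientations are given as a 3x3 rotation matrix whose columns are the frame's x, y, z axes.
In Python, from cell import ctrl, viewer, hand_in gives the robot as it stands. The module is installed in compiled form; this text tells all that it offers.
- The arm moves only by the shell command python3 -m creep 'ROWS'. ROWS is JSON, a list of rows, each a list of 5 numbers: the gripper command: -1 is fully open, 1 is shut, values between are in proportion, then the shift along the world's x, y, z each as a share of 0.025 m, from -1 to 1, then the turn about the world's z as a share of 5 degrees, from -1 to 1. A call has 1 to 8 rows; each row shifts and turns the commanded pose from where the row before left it; what a row does not reach is not made up. A row lasts 1/12 s, in which the tool goes at most 41.7 mm and 7.16 degrees, less where a joint would pass 70% of its speed; a pose out of reach is approached as far as the arm can. A call with a number of a shift or a turn outside -1 to 1 is refused whole. A call with a gripper value outside its range is refused whole. The fingers move at their own pace and stop on an object; the grip force is fixed at half the most. Time passes only in rows, so rows that do not move let the fingers close. It gives the time, the measured TCP pose, the force, the opening and the grip force at its end, in the units of the state.
- ctrl.state(): the state, without advancing time (a new reading comes with each control period).
- viewer.snapshot(name): name is "side" or "top" or "wrist"; returns (picture, depth): 384x512x3 uint8, blue, green, red; 384x512 float32, m along the optical axis (not along the pixel's ray), 0 where there is no reading.
- viewer.camera_info(name): a dict with "mtx" (3x3 intrinsics, pixels), "pose" (4x4, takes a point from camera to world coordinates); the wrist camera has in their place "mount" (4x4, takes a point from camera to tool coordinates, whose origin is the TCP and whose axes are the flange's). Camera axes: x right, y down, z forward; pixel columns grow to the right and rows downward; lengths in m; the calibration is good to about 2 mm. A picture is of the moment at which its call begins: read the wrist's pose just before it. camera_info takes no time and is no camera call.
- hand_in(): hands the job in; it is judged then, once.
The state is a dict: "time": time; "joints": joint angles; "joint_velocities": joint speeds; "joint_torque": joint torques, N m; "eef_pos": TCP position; "ee_rot": TCP orientation; "force": force on the tool from outside, world axes, zero at the start; "moment": the same for the moment, N m; "opening": finger opening in m; "finger_force": force on a finger pad.
Only numpy, scipy, OpenCV 4.12 (cv2) and the standard library are available. Lean on these libraries where they do the work, as an engineer would, in place of code of your own. Each camera call takes 0.05 s, during which the arm holds its last target. There are 200 camera calls.

TASK

Push the aluminium cover of the grey valve box by its upright tab, away along its runners until it is fully back, without lifting it; then, with the fingertips, push the handle of the tagged valve (the one with the wide round disc on its hub) a quarter turn clockwise until it is fully shut. Leave the cover open, and leave the other valve and everything on the bench where they are.

Things in the scene. Friction and masses are not known exactly. Their poses are not given: they have to be found in the camera images.
- valve_box: Fixed grey box, 300 (x) by 274 mm (y), side walls 80 mm high. Origin: centre of underside, z up; x points from the front (robot side) to the rear. Front half (x -144 to 0, y -127 to 127 mm): open bay with two valves, floor 4 mm above the bench, front wall 70 mm high. Rear half: closed deck 70 mm high, over which the cover slides.
- cover (a joint): Slide of the flat aluminium cover (152 mm in box x, 252 in y, 4 thick, top face 76.5 mm above the bench) to the box's +x, in m: 0 = shut over the bay, 0.140 = fully back at its stop. Starts at 0 to 0.015. Friction about 2.5 N; stays where left. It lies loose on its runners (0.55 kg): it could be lifted, which is not wanted.
- cover_tab (a point): Middle of the top edge of the front face of the cover's upright black tab: a plate 110 mm wide (box y), 5 mm thick, rising 24 mm above the cover's top face; the front face looks to the box's -x, 32 mm behind the cover's front edge. The point is 100.5 mm above the bench and moves with the cover.
- tagged_handle (a joint): Angle of the tagged valve's handle, in rad: 0 = open (handle points to the box's -x, along its pipe), 1.571 = fully shut against its stop (points to the box's +y). Shutting is clockwise from above. Starts between 0 and 0.3. Friction 0.22 N m: about 5 N at mid handle; stays where it is left.
- tagged_hub (a point): On the turning axis of the tagged valve, at mid height of its handle, 50 mm above the bench. This valve has a flat round steel tag, 40 mm across, on top of its hub (top 62 mm above the bench). It is either the right (box y -60 mm) or the left (+45 mm) valve; both at box x -40 mm.
- tagged_tip (a point): Middle of the outer end face of the tagged valve's handle; moves with it. The handle is a straight steel bar 12 mm wide, 42 to 58 mm above the bench, reaching 65 mm from the axis. Below it the brass pipe's top is 31 mm above the bench; the valve body (15 mm radius, top 42 mm) is only at the hub.
- plain_hub (a point): The same point as tagged_hub on the other, plain valve, which has only a small nut, 12 mm across, on its hub; otherwise it is identical, 105 mm along the box's y from the tagged one.
- plain_tip (a point): The same point as tagged_tip on the plain valve's handle, which starts anywhere from 0 to 0.3 rad and must be left where it is.
- flux_bottle: Bystander, loose: white capped bottle, 44 mm across, 105 mm tall. Origin: centre of its underside. To be left alone.
- solder_spool: Bystander, loose: grey spool standing on end, 56 mm across, 50 mm tall. Origin: centre of its underside. To be left alone.
- screwdriver: Bystander, loose: screwdriver lying flat, about 170 mm long. Origin within its length, on the bench. To be left alone.
- parts_cup: Bystander, loose: white ceramic cup, 60 mm across, 45 mm tall. Origin: centre of its underside. To be left alone.
- board_panel: Bystander, loose: green circuit-board panel lying flat, 160 x 130 x 4 mm. Origin: centre of its underside. To be left alone.
- parts_tray: Bystander, loose: black divided parts tray, 120 x 90 x 35 mm. Origin: centre of its underside. To be left alone.
- wrench: Bystander, loose: wrench lying flat, about 150 mm long. Origin within its length, on the bench. To be left alone.

How it is judged:
By the outcome, as a careful person would: the job done as asked, in the order asked, and still so for the second after the job is handed in, with the robot touching nothing.
It also fails if it takes over 45 s, if anything falls off the work surface, if the arm or the gripper's body presses on something with over 40 N, if the wrist force passes 120 N, or if a joint passes its speed limit or range.

## Working session

There is one attempt and no reset: what is moved stays moved. The work goes in short steps, Python scripts to look and compute and a shell command to move; the robot and the scene stay as the last step left them, time stands still between calls to the robot, and variables do not carry over. Pictures are saved under pics/ and viewed, at most 10 in all, crops included, and the job is handed in when it is done.

```bash
mkdir -p pics
python3 - <<'E'
from cell import ctrl, viewer
import cv2,numpy as np
s=ctrl.state();print(s['time'],s['eef_pos'],s['ee_rot'],s['opening'])
for n in("top","side"):
    p,d=viewer.snapshot(n);cv2.imwrite(f"pics/{n}0.png",p);np.save(f"pics/{n}0.npy",d)
    c=viewer.camera_info(n);print(c['mtx'],c['pose'])
E
```

```text
0.0 [0.25134034 0.62596355 0.23038058] [[ 9.27946120e-01 -3.72714051e-01 -4.83787121e-04]
 [-3.72714343e-01 -9.27944837e-01 -1.54892672e-03]
 [ 1.28378991e-04  1.61763494e-03 -9.99998683e-01]] 0.08531965354281665
[[359.68804428   0.         253.72198524]
 [  0.         359.68804428 192.8158039 ]
 [  0.           0.           1.        ]] [[ 0.02841429 -0.99388069  0.10674174  0.52575406]
 [-0.99959478 -0.02806949  0.00473154  0.03521868]
 [-0.0017064  -0.10683293 -0.99427552  1.08618005]
 [ 0.          0.          0.          1.        ]]
[[432.94763658   0.         258.05952671]
 [  0.         432.94763658 188.1478223 ]
 [  0.           0.           1.        ]] [[ 0.96789557 -0.14361019  0.20628686  0.38790761]
 [-0.25043159 -0.62117527  0.74258017 -0.77897503]
 [ 0.02149822 -0.77040081 -0.63719732  0.7583445 ]
 [ 0.          0.          0.          1.        ]]
```

View pics/top0.png

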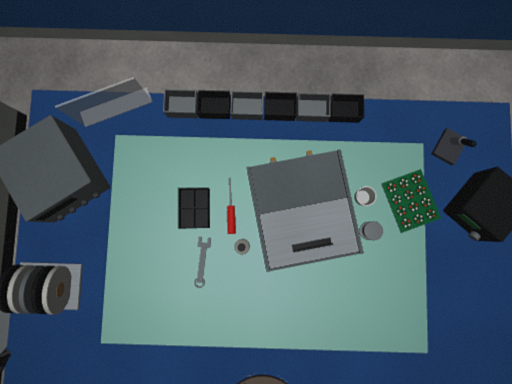

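View pics/side0.png

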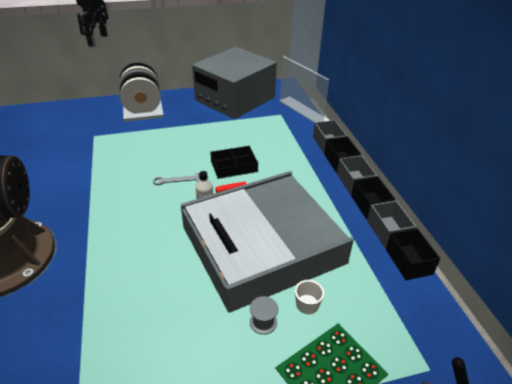

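The top view shows the box centred near (305,210) and turned about 10°. The cover lies over the front half, its black tab at (312,245). The bottle (242,246) is close to the box's left side, and the spool (372,231) and cup (365,196) are close to its right side.

```bash
cat > h.py <<'E'
import cv2,numpy as np
from cell import ctrl,viewer
def plane(n,uv,z):
    c=viewer.camera_info(n);uv=np.atleast_2d(uv).astype(float)
    r=np.c_[uv,np.ones(len(uv))]@np.linalg.inv(c['mtx']).T@c['pose'][:3,:3].T
    o=c['pose'][:3,3];return o+r*((z-o[2])/r[:,2])[:,None]
def cloud(n,d):
    v,u=np.mgrid[:384,:512];c=viewer.camera_info(n)
    r=np.stack([u,v,np.ones_like(u)],-1)@np.linalg.inv(c['mtx']).T*d[...,None]
    return r@c['pose'][:3,:3].T+c['pose'][:3,3]
E
python3 - <<'E'
from h import *
p=cv2.imread('pics/top0.png');P=cloud('top',np.load('pics/top0.npy'))
roi=np.zeros((384,512),bool);roi[140:285,240:368]=1
hsv=cv2.cvtColor(p,cv2.COLOR_BGR2HSV)
m=roi&(P[...,2]>.055)&(P[...,2]<.12)
n,l,st,ce=cv2.connectedComponentsWithStats(m.astype(np.uint8))
k=1+np.argmax(st[1:,4]);m=l==k;print(st[k])
pts=P[m]
r=cv2.minAreaRect(pts[:,:2].astype(np.float32)*1000);print('box rect',r,cv2.boxPoints(r))
cnt=max(cv2.findContours(m.astype(np.uint8),0,2)[0],key=len)
r2=cv2.minAreaRect(plane('top',cnt[:,0],.08)[:,:2].astype(np.float32)*1000);print('contour rect',r2)
t=roi&(p.max(2)<45);t[:225]=0;t[:,:285]=0;t[:,340:]=0;t[258:]=0
tp=np.argwhere(t)[:,::-1];print('tab',len(tp),tp.min(0),tp.max(0),'z',np.percentile(P[t][:,2],[5,50,95]))
w=plane('top',tp,.1005)[:,:2].astype(np.float32)*1000
print('tabrect',cv2.minAreaRect(w),w.mean(0))
c=m&(hsv[...,2]>110);cc=P[c];print('cover',cv2.minAreaRect(cc[:,:2].astype(np.float32)*1000))
# front-edge heights, bottle, spool
for nme,(u,v),z in(('bottle',(242,246),.105),('spool',(372,231),.05),('cup',(365,196),.045)):print(nme,plane('top',(u,v),z),P[v,u])
E
python3 -c "
import cv2
for n,(a,b,c,d) in dict(top=(130,290,225,390)).items():
    cv2.imwrite('pics/c0.png',cv2.resize(cv2.imread(f'pics/{n}0.png')[a:b,c:d],None,fx=3.6,fy=3.6,interpolation=2))"
```

```text
[  247   149   116   123 10328]
box rect ((593.1666870117188, -102.03315734863281), (300.34906005859375, 274.78094482421875), 12.470438957214355) [[ 4.1686761e+02 -3.1212997e-01]
 [ 4.7620270e+02 -2.6861032e+02]
 [ 7.6946576e+02 -2.0375418e+02]
 [ 7.1013068e+02  6.4544006e+01]]
contour rect ((592.6336669921875, -101.16172790527344), (298.41973876953125, 273.58294677734375), 12.400691986083984)
tab 137 [293 239] [330 251] z [0.07623811 0.08101955 0.10110625]
tabrect ((495.04290771484375, -121.1065673828125), (16.233688354492188, 100.81851196289062), 12.491734504699707) [ 495.2422  -129.29813]
cover ((593.0753173828125, -101.98715209960938), (300.1695861816406, 274.6213073730469), 12.463349342346191)
bottle [[0.48578722 0.06742926 0.105     ]] [0.48582318 0.06740028 0.10588276]
spool [[ 0.53664519 -0.30148032  0.05      ]] [ 0.53666445 -0.30207576  0.04816754]
cup [[ 0.63735766 -0.28345144  0.045     ]] [ 0.64165538 -0.29572304  0.00490543]
```

View pics/c0.png

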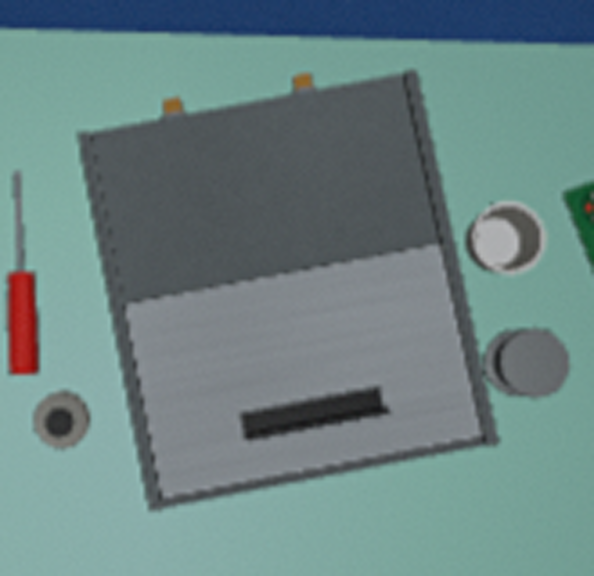

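The box origin is about (0.593, -0.102), yaw 12.45°, with the tab front at box x of about -0.108. I'm moving over with the fingers shut and turning the tool to the box's axes (a half turn away, which keeps joint 6 near mid-range).

```bash
python3 -m creep '[[1,0.84,-0.98,0,-0.94],[1,0.84,-0.98,0,-0.94],[1,0.84,-0.98,0,-0.94],[1,0.84,-0.98,0,-0.94],[1,0.84,-0.98,0,-0.94],[1,0.84,-0.98,0,-0.94],[1,0.84,-0.98,0,-0.94],[1,0.84,-0.98,0,-0.94]]'; python3 -c "
from h import *
print(ctrl.state()['joints'])"
```

```text
time: 0.77
eef_pos: [0.4201, 0.4289, 0.231]
ee_rot: [[0.505, -0.863, -0.0], [-0.863, -0.505, -0.0], [0.0, 0.001, -1.0]]
force: [0.9, 0.8, 0.8]
opening: 0.0
finger_force: 0.0
[ 6.42160887e+01  1.36078728e+01 -9.12469065e+00 -9.88952880e-03
 -6.72960301e+01 -3.39115874e+01]
```

```bash
R='x'; python3 -m creep '[[1,0.07,-0.97,0,-0.94],[1,0.07,-0.97,0,-0.94],[1,0.07,-0.97,0,-0.94],[1,0.07,-0.97,0,-0.94],[1,0.07,-0.97,0,-0.94],[1,0.07,-0.97,0,-0.94],[1,0.07,-0.97,0,-0.94],[1,0.07,-0.97,0,-0.94]]' >/dev/null; python3 -m creep '[[1,0.07,-0.97,0,-0.94],[1,0.07,-0.97,0,-0.94],[1,0.07,-0.97,0,-0.94],[1,0.07,-0.97,0,-0.94],[1,0.07,-0.97,0,-0.94],[1,0.07,-0.97,0,-0.94],[1,0.07,-0.97,0,-0.94],[1,0.07,-0.97,0,-0.94]]'
```

```text
time: 2.1
eef_pos: [0.4471, 0.0411, 0.2312]
ee_rot: [[-0.706, -0.708, -0.0], [-0.708, 0.706, 0.0], [0.0, 0.0, -1.0]]
force: [1.5, 0.6, 0.1]
opening: 0.0001
finger_force: 0.0
```

```bash
python3 -m creep '[[1,0.07,-0.97,0,-0.94],[1,0.07,-0.97,0,-0.94],[1,0.07,-0.97,0,-0.94],[1,0.07,-0.97,0,-0.94],[1,0.07,-0.97,0,-0.94],[1,0.07,-0.97,0,-0.94],[1,0.07,-0.97,0,-0.94],[1,0,0,0,0]]'
python3 - <<'E'
from h import *
s=ctrl.state();p,d=viewer.snapshot('wrist');cv2.imwrite('pics/w1.png',p);np.save('pics/w1.npy',d)
c=viewer.camera_info('wrist');print(c)
T=np.eye(4);T[:3,:3]=s['ee_rot'];T[:3,3]=s['eef_pos'];T=T@c['mount']
v,u=np.mgrid[:384,:512];r=np.stack([u,v,np.ones_like(u)],-1)@np.linalg.inv(c['mtx']).T*d[...,None]
P=r@T[:3,:3].T+T[:3,3]
a=np.deg2rad(12.45);B=(P[...,:2]-[.593,-.1015])@np.array([[np.cos(a),-np.sin(a)],[np.sin(a),np.cos(a)]])
m=(P[...,2]>.092)&(P[...,2]<.108)&(abs(B[...,1])<.07)&(abs(B[...,0]+.1)<.04)
print('tab',m.sum(),np.percentile(B[m],[2,50,98],axis=0),np.median(P[m][:,2]))
h=(P[...,2]>.06)&(P[...,2]<.09)&(d>0);print(np.percentile(B[h],[.5,99.5],axis=0))
E
```

```text
time: 2.77
eef_pos: [0.4594, -0.1301, 0.2308]
ee_rot: [[-0.978, -0.208, -0.001], [-0.208, 0.978, -0.001], [0.001, -0.0, -1.0]]
force: [0.4, -0.5, -0.0]
opening: -0.0001
finger_force: 0.0
{'mtx': array([[294.94902825,   0.        , 249.79354709],
       [  0.        , 294.94902825, 188.58112668],
       [  0.        ,   0.        ,   1.        ]]), 'mount': array([[ 7.34156000e-04, -9.45125677e-01, -3.26706160e-01,
         8.40323197e-02],
       [ 9.99999691e-01,  6.01812598e-04,  5.06165028e-04,
        -5.67972259e-04],
       [-2.81773682e-04, -3.26706431e-01,  9.45125827e-01,
        -1.43592644e-01],
       [ 0.00000000e+00,  0.00000000e+00,  0.00000000e+00,
         1.00000000e+00]])}
tab 839 [[-0.11197717 -0.05259433]
 [-0.11095568 -0.00259652]
 [-0.10689567  0.05233095]] 0.10075857802995475
[[-0.15184307 -0.13519976]
 [ 0.09155753  0.19349654]]
```

View pics/w1.png

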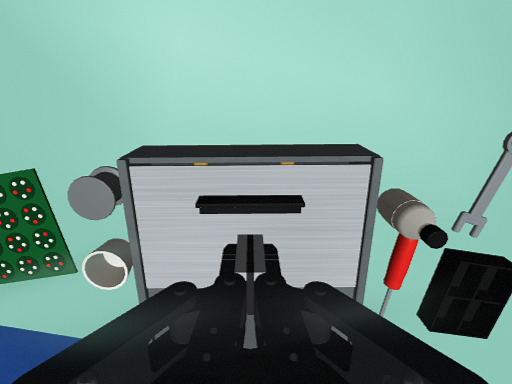

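The wrist view shows the tab at (250,203), with its front at box x = -0.112. The bay is fully covered, and the TCP is at box (-0.137, 0.001). I'll descend in front of the tab to z = 0.086.

```bash
python3 -m creep '[[1,0,0,-0.97,0],[1,0,0,-0.97,0],[1,0,0,-0.97,0],[1,0,0,-0.97,0],[1,0,0,-0.97,0],[1,0,0,-0.5,-0.08],[1,0,0,-0.4,0],[1,0,0,0,0]]'
```

```text
time: 3.48
eef_pos: [0.4581, -0.1268, 0.0854]
ee_rot: [[-0.978, -0.209, -0.004], [-0.209, 0.978, -0.0], [0.004, 0.001, -1.0]]
force: [-0.6, 0.2, 0.0]
opening: -0.0002
finger_force: 0.0
```

```bash
python3 -m creep '[[1,0.3,0.066,0,0],[1,0.3,0.066,0,0],[1,0.3,0.066,0,0],[1,0.5,0.11,0,0],[1,0.5,0.11,0,0],[1,0.5,0.11,0,0],[1,0.5,0.11,0,0],[1,0.5,0.11,0,0]]';python3 -m creep '[[1,0.5,0.11,0,0],[1,0.5,0.11,0,0],[1,0.4,0.088,0,0],[1,0.25,0.055,0,0],[1,0,0,0,0]]'
```

```text
time: 4.15
eef_pos: [0.5462, -0.1084, 0.0878]
ee_rot: [[-0.978, -0.208, 0.0], [-0.208, 0.978, -0.0], [-0.0, -0.0, -1.0]]
force: [-3.4, 0.5, 2.0]
opening: 0.0002
finger_force: 1.9
time: 4.57
eef_pos: [0.5882, -0.0992, 0.0875]
ee_rot: [[-0.978, -0.209, 0.002], [-0.209, 0.978, -0.0], [-0.002, -0.0, -1.0]]
force: [-0.2, 0.4, 1.1]
opening: -0.0
finger_force: 0.0
```

```bash
python3 -m creep '[[1,0.25,0.055,0,0],[1,0.25,0.055,0,0],[1,0.15,0.033,0,0],[1,0,0,0,0]]';python3 -m creep '[[1,0.12,0.026,0,0],[1,0.12,0.026,0,0],[1,0,0,0,0]]'
```

```text
time: 4.9
eef_pos: [0.6019, -0.0961, 0.0873]
ee_rot: [[-0.978, -0.208, -0.002], [-0.208, 0.978, -0.0], [0.002, 0.0, -1.0]]
force: [-4.7, 0.2, 1.5]
opening: -0.0002
finger_force: 2.2
time: 5.15
eef_pos: [0.6022, -0.0961, 0.087]
ee_rot: [[-0.978, -0.207, -0.012], [-0.207, 0.978, -0.002], [0.012, 0.001, -1.0]]
force: [-20.5, -2.4, 14.3]
opening: 0.0002
finger_force: 10.6
```

The force jumped to 20 N with no further travel, so the cover is at its stop. I'll back off, rise and look at the valves.

```bash
python3 -m creep '[[1,-0.5,-0.11,0,0],[1,-0.98,-0.22,0,0],[1,-0.98,-0.22,0.8,0],[1,-0.98,-0.22,1,0],[1,-0.98,-0.22,1,0],[1,-0.98,-0.22,1,0],[1,-0.5,-0.1,1,0],[1,0,0,0,0]]'
cat >> h.py <<'E'
a=np.deg2rad(12.45);RB=np.array([[np.cos(a),-np.sin(a)],[np.sin(a),np.cos(a)]]);O=np.array([.593,-.1015])
def wristT():
    s=ctrl.state();T=np.eye(4);T[:3,:3]=s['ee_rot'];T[:3,3]=s['eef_pos'];return T@viewer.camera_info('wrist')['mount']
def wcloud(T,d):
    c=viewer.camera_info('wrist');v,u=np.mgrid[:384,:512]
    return (np.stack([u,v,np.ones_like(u)],-1)@np.linalg.inv(c['mtx']).T*d[...,None])@T[:3,:3].T+T[:3,3]
def tobox(w): return (np.asarray(w)[...,:2]-O)@RB
E
python3 - <<'E'
from h import *
T=wristT();p,d=viewer.snapshot('wrist');cv2.imwrite('pics/w2.png',p);np.save('pics/w2.npy',d);np.save('pics/T2.npy',T)
P=wcloud(T,d);B=tobox(P)
m=(P[...,2]>.092)&(P[...,2]<.108)&(abs(B[...,1])<.07)&(B[...,0]>0)&(B[...,0]<.06)
if m.sum():print('tab',m.sum(),np.percentile(B[m],[2,50,98],axis=0))
inb=(B[...,0]>-.135)&(B[...,0]<-.012)&(abs(B[...,1])<.12)
for z0,z1 in((.036,.0595),(.0595,.068)):
    m=inb&(P[...,2]>z0)&(P[...,2]<z1)
    n,l,st,ce=cv2.connectedComponentsWithStats(m.astype(np.uint8))
    for k in range(1,n):
        if st[k,4]>25:q=l==k;print(z0,st[k],B[q].mean(0),cv2.minAreaRect(B[q].astype(np.float32)*1000),P[q][:,2].mean())
p,d=viewer.snapshot('top');P=cloud('top',d);B=tobox(P)
m=(P[...,2]>.09)&(P[...,2]<.108)&(abs(B[...,1])<.07)&(B[...,0]>0)&(B[...,0]<.06)
print('top tab',m.sum(),np.percentile(B[m],[2,50,98],axis=0))
cv2.imwrite('pics/top2.png',p)
E
```

```text
time: 5.82
eef_pos: [0.4619, -0.128, 0.2135]
ee_rot: [[-0.978, -0.209, 0.011], [-0.209, 0.978, 0.0], [-0.01, -0.002, -1.0]]
force: [0.5, -0.4, 0.2]
opening: 0.0005
finger_force: 0.0
tab 48 [[ 0.01954129 -0.00348382]
 [ 0.02129409  0.00035775]
 [ 0.02469217  0.00418565]]
0.036 [188 190  25  63 762] [-0.07008659 -0.0559688 ] ((-68.21395111083984, -53.756629943847656), (29.507537841796875, 76.04541015625), 76.61213684082031) 0.05371061091237827
0.036 [274 190  28  49 520] [-0.08180044  0.04691876] ((-74.15484619140625, 43.74227523803711), (26.694673538208008, 65.7397689819336), 89.90538787841797) 0.05446909262607963
0.0595 [272 226  34  38 808] [-0.04400814  0.04610441] ((-43.33995819091797, 45.37340545654297), (40.738399505615234, 36.80297088623047), 30.88983917236328) 0.06279940435753165
0.0595 [189 241  14  13 102] [-0.04245062 -0.05991277] ((-43.616817474365234, -61.000457763671875), (14.81490421295166, 15.340696334838867), 77.18648529052734) 0.062166188964011104
top tab 78 [[ 0.02225221 -0.05231252]
 [ 0.02455576  0.00017039]
 [ 0.02722528  0.05178332]]
```

View pics/w2.png

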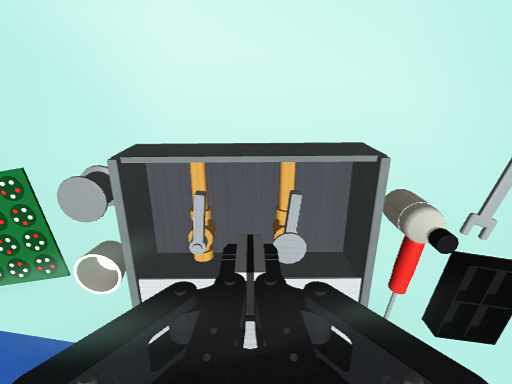

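The cover is back, with the tab front at box x of about +0.022 (start -0.112, expected stop +0.024). The tagged valve is the left one: its disc is at (291,247) and its handle tip at (297,192), slightly towards +y. The plain valve is at (199,247). I'll enter the bay on the -y side of the tagged handle.

```bash
python3 -m creep '[[1,0.53,0.28,-0.5,0],[1,0.53,0.28,-0.9,0],[1,0,0,-0.9,0],[1,0,0,-0.9,0],[1,0,0,-0.9,0],[1,0,0,-0.9,0],[1,0,0,-0.8,0],[1,0,0,0,0]]';python3 -m creep '[[1,0,0,-0.5,0],[1,0,0,-0.5,0],[1,0,0,0,0]]'
python3 - <<'E'
from h import *
E=np.array(ctrl.state()['eef_pos']);b=tobox(E)*1000;print(b,E)
prev=b
for t in np.deg2rad([0,10,20,30,40,50,60,70,80,90,94]):
    d=np.array([-np.cos(t),np.sin(t)]);n=np.array([np.sin(t),np.cos(t)])
    F=np.array([-40,45])+54*d-6*n-[11,14.5]
    print(round(np.rad2deg(t)),F.round(1),'rows',((F-prev)@RB.T/25).round(2));prev=F
E
```

```text
time: 6.58
eef_pos: [0.4848, -0.1135, 0.0581]
ee_rot: [[-0.978, -0.208, -0.007], [-0.208, 0.978, -0.0], [0.007, 0.001, -1.0]]
force: [-0.7, 0.6, -0.4]
opening: 0.0001
finger_force: 0.0
time: 6.83
eef_pos: [0.4866, -0.1134, 0.036]
ee_rot: [[-0.978, -0.208, -0.003], [-0.208, 0.978, -0.0], [0.003, 0.0, -1.0]]
force: [0.2, 0.4, -0.4]
opening: 0.0003
finger_force: 0.0
[-106.50366801   11.27697795] [ 0.48656964 -0.11344907  0.03599932]
0 [-105.    24.5] rows [-0.06  0.53]
10 [-105.2   34. ] rows [-0.09  0.37]
20 [-103.8   43.3] rows [-0.03  0.38]
30 [-100.8   52.3] rows [0.04 0.38]
40 [-96.2  60.6] rows [0.11 0.36]
50 [-90.3  68. ] rows [0.17 0.34]
60 [-83.2  74.3] rows [0.22 0.31]
70 [-75.1  79.2] rows [0.27 0.26]
80 [-66.3  82.6] rows [0.31 0.21]
90 [-57.   84.5] rows [0.35 0.15]
94 [-53.2  84.8] rows [0.15 0.04]
```

```bash
python3 -m creep '[[1,0,0,0.2,0],[1,-0.06,0.53,0,0],[1,-0.09,0.37,0,0],[1,-0.03,0.38,0,0],[1,0.04,0.38,0,0],[1,0,0,0,0]]';python3 -m creep '[[1,0.11,0.36,0,0],[1,0.17,0.34,0,0],[1,0.22,0.31,0,0],[1,0,0,0,0]]'
python3 - <<'E'
from h import *
print(tobox(ctrl.state()['eef_pos'])*1000)
E
```

```text
time: 7.33
eef_pos: [0.4844, -0.0707, 0.0436]
ee_rot: [[-0.978, -0.21, 0.002], [-0.21, 0.978, 0.0], [-0.002, -0.0, -1.0]]
force: [0.6, -1.6, 0.7]
opening: -0.0003
finger_force: 0.4
time: 7.67
eef_pos: [0.4958, -0.0461, 0.0426]
ee_rot: [[-0.978, -0.209, -0.002], [-0.209, 0.978, -0.0], [0.002, 0.0, -1.0]]
force: [-1.7, -0.8, 2.3]
opening: -0.0001
finger_force: 0.6
[-82.99542567  75.02141805]
```

```bash
python3 -m creep '[[1,0.27,0.26,0,0],[1,0.31,0.21,0,0],[1,0.35,0.15,0,0],[1,0,0,0,0]]';python3 -m creep '[[1,0.12,0.02,0,0],[1,0.08,0.02,0,0],[1,0,0,0,0]]'
python3 - <<'E'
from h import *
print(tobox(ctrl.state()['eef_pos'])*1000)
E
```

```text
time: 8.0
eef_pos: [0.5174, -0.0314, 0.0418]
ee_rot: [[-0.978, -0.208, -0.005], [-0.208, 0.978, -0.001], [0.005, 0.0, -1.0]]
force: [-6.7, 0.9, 1.5]
opening: 0.0001
finger_force: 2.9
time: 8.25
eef_pos: [0.5176, -0.0319, 0.041]
ee_rot: [[-0.978, -0.206, -0.012], [-0.206, 0.978, -0.002], [0.013, 0.001, -1.0]]
force: [-17.2, -0.1, 10.1]
opening: -0.0002
finger_force: 8.4
[-58.6069278   84.25546071]
```

The handle stopped, with the force rising to 17 N at the expected position. I'll back off, rise clear and check.

```bash
python3 -m creep '[[1,-0.5,-0.11,0,0],[1,-0.8,-0.2,0,0],[1,-0.4,-0.3,0.7,0],[1,0,0,1,0],[1,0,0,1,0],[1,0,0,1,0],[1,-0.5,-0.5,1,0],[1,-0.5,-0.5,1,0]]';python3 -m creep '[[1,0,-0.8,1,0],[1,0,-0.8,1,0],[1,0,0,0,0],[1,0,0,0,0]]'
python3 - <<'E'
from h import *
T=wristT();p,d=viewer.snapshot('wrist');cv2.imwrite('pics/w3.png',p)
P=wcloud(T,d);B=tobox(P)
inb=(B[...,0]>-.135)&(B[...,0]<-.012)&(abs(B[...,1])<.12)
m=inb&(P[...,2]>.048)&(P[...,2]<.0605)
n,l,st,ce=cv2.connectedComponentsWithStats(m.astype(np.uint8))
for k in range(1,n):
    if st[k,4]>25:q=l==k;print(st[k],cv2.minAreaRect(B[q].astype(np.float32)*1000))
q,d=viewer.snapshot('top');P=cloud('top',d);B=tobox(P)
m=(P[...,2]>.09)&(P[...,2]<.108)&(abs(B[...,1])<.07)&(B[...,0]>0)&(B[...,0]<.06)
print('top tab',m.sum(),np.percentile(B[m],[2,50,98],axis=0) if m.sum() else '')
cv2.imwrite('pics/f.png',np.hstack([cv2.resize(p[130:330,90:400],(400,258)),cv2.resize(q[130:290,200:448],(400,258))]))
E
```

```text
time: 8.92
eef_pos: [0.4568, -0.0704, 0.1863]
ee_rot: [[-0.978, -0.209, 0.001], [-0.209, 0.978, 0.001], [-0.001, 0.0, -1.0]]
force: [-0.7, -0.2, 0.5]
opening: 0.0
finger_force: 0.0
time: 9.25
eef_pos: [0.4576, -0.111, 0.2366]
ee_rot: [[-0.978, -0.207, 0.004], [-0.207, 0.978, 0.001], [-0.004, 0.0, -1.0]]
force: [-0.9, 0.2, -0.7]
opening: -0.0002
finger_force: 0.0
[178 186  18  60 627] ((-69.08433532714844, -55.685874938964844), (19.175569534301758, 75.05265808105469), 81.18065643310547)
[285 229  39  13 441] ((-43.22987747192383, 85.13676452636719), (48.72350311279297, 14.217728614807129), 85.55754852294922)
top tab 76 [[ 0.02225539 -0.05228275]
 [ 0.02451017 -0.00096379]
 [ 0.02730388  0.0518551 ]]
```

View pics/f.png

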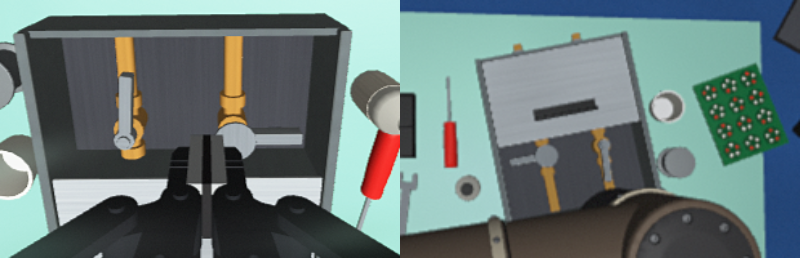

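The left half (wrist) shows the tagged handle pointing to +y against its stop, running from the disc at (236,140) to (302,138), with the plain handle unchanged. The right half (top) shows the cover fully back and the bystanders in place. I'll check the angle with a quick fit before handing in.

Run:
```python
from h import *
T=wristT();p,d=viewer.snapshot('wrist');P=wcloud(T,d);B=tobox(P)*1000
m=(P[...,2]>.052)&(P[...,2]<.0605)&(B[...,1]>68)&(B[...,1]<106)&(abs(B[...,0]+42)<15)
vx,vy,x,y=cv2.fitLine(B[m].astype(np.float32),cv2.DIST_HUBER,0,.01,.01).ravel();print('dir deg',np.rad2deg(np.arctan2(vx,vy)),x,y)
```

```text
dir deg 179.089 -44.007767 86.99455
```

```bash
python3 -c "
from cell import hand_in
print(hand_in())"
```

```text
the job is handed in; nothing more can be done
None
```

The cover was pushed back by its tab to its stop, then the tagged (left) valve's handle was turned clockwise to its stop; the plain valve and bystanders looked unmoved in the last pictures, and the job was handed in at about 9 s.

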